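Switch the vacuum selector lever to the yellow line

TASK

Switch the bench vacuum selector to the yellow line: push its lever with the fingers through the gate, out of the middle lane, along the cross slot and fully home into the slot marked by the yellow cap, then move clear of it. Only push: do not take the knob or stem between the fingers, and do not run the lever home into the red, blue or green slot on the way. Leave the jar, the tip box and the well plate where they are.

Things in the scene. Friction and masses are not known exactly. Their poses are not given: they have to be found in the camera images.
- console: White vacuum selector box with light grey top plate, fixed to the bench, 200 (x) x 220 (y) x 105 mm tall. Origin: centre of its underside; x points away from the robot (turned up to 0.35 rad either way), z up. The lever stands up through the gate cut in its top plate.
- gate (a point): Centre of the gate, on the box's plate, 105 mm above the bench. Three lanes run along the box's x, at y = -30, 0 and +30 mm, each to x = +-35 mm, joined at x = 0 by a cross slot along y. Lanes are 18 mm wide, cross slot 19 mm: the 12 mm stem has about 3 mm play each way. Walls between lanes have rounded noses. The lever starts anywhere along the middle lane, whose ends are unmarked.
- knob (a point): Centre of the lever's purple ball knob, 32 mm in diameter, 175 mm above the bench when upright, about 160 mm when home in an outer slot, where it lies at about x = +-44, y = +-52 mm in the box frame. It stays where it is left; moving it takes about 1.5 N at the knob.
- stem (a point): Point on the axis of the lever's 12 mm steel stem, 35 mm below the knob's centre. The lever pivots in all directions about a point 10 mm above the bench under the box's centre, 165 mm from the knob's centre.
- foot (a point): Point on the lever's stem axis where it passes the gate plate, 70 mm below the knob's centre; the knob moves about 1.75 times as far.
- shift_fore (a joint): Lean of the lever along the box's x, rad; 0 in the cross slot, positive away from the robot; closed ends of the slots at about +-0.29.
- shift_side (a joint): Lean of the lever along the box's y, rad; 0 in the middle lane, about +0.32 in the +y lane, -0.32 in the -y lane (play about 0.03).
- cap_yellow: Flat yellow cap, 22 x 28 x 5 mm, fixed on the gate plate just beyond the closed end of an outer slot (box frame: x = +-52, y = +-36 mm); the four caps change places from run to run. Origin: centre of its underside, 105 mm above the bench; axes parallel to the box's. Its slot is the outer lane's half that runs from the cap along the box's x to the cross slot.
- cap_red: Flat red cap, 22 x 28 x 5 mm, fixed on the gate plate just beyond the closed end of an outer slot (box frame: x = +-52, y = +-36 mm); the four caps change places from run to run. Origin: centre of its underside, 105 mm above the bench; axes parallel to the box's. Its slot is the outer lane's half that runs from the cap along the box's x to the cross slot.
- cap_blue: Flat blue cap, 22 x 28 x 5 mm, fixed on the gate plate just beyond the closed end of an outer slot (box frame: x = +-52, y = +-36 mm); the four caps change places from run to run. Origin: centre of its underside, 105 mm above the bench; axes parallel to the box's. Its slot is the outer lane's half that runs from the cap along the box's x to the cross slot.
- cap_green: Flat green cap, 22 x 28 x 5 mm, fixed on the gate plate just beyond the closed end of an outer slot (box frame: x = +-52, y = +-36 mm); the four caps change places from run to run. Origin: centre of its underside, 105 mm above the bench; axes parallel to the box's. Its slot is the outer lane's half that runs from the cap along the box's x to the cross slot.
- reagent_bottle: White plastic reagent jar with red cap, 60 mm in diameter, 115 mm tall, loose, beside the selector box. Origin: centre of its underside.
- tip_box: Closed pipette tip box, dark blue with pale lid, 85 x 120 x 65 mm, loose, on the other side of the selector box. Origin: centre of its underside.
- well_plate: White 96-well plate, 127 x 85 x 15 mm, lying loose beyond the reagent jar. Origin: centre of its underside.

How it is judged:
On the way:
1. the lever has come along the cross slot into the lane of the yellow slot (y of foot in the frame of cap_yellow between -0.014 and 0.014 m and horizontal distance between foot and cap_yellow above 0.036 m).
At the end, for the whole second after the job is handed in: The lever's stem stands fully home (within about 5 mm of the closed end, at the gate) in the slot marked by the yellow cap and is at rest; jar, tip box and well plate are within 20 mm of where they stood (horizontal distance between foot and cap_yellow below 0.032 m and velocity of joint shift_fore between -0.05 and 0.05 rad/s and velocity of joint shift_side between -0.05 and 0.05 rad/s and distance of each of reagent_bottle, tip_box, well_plate from where it was at the start of the episode below 0.02 m); the robot touches nothing.
It fails at once if the lever is run home into the red, blue or green slot (horizontal distance between foot and cap_red below 0.0305 m or horizontal distance between foot and cap_blue below 0.0305 m or horizontal distance between foot and cap_green below 0.0305 m).
It fails at once if the knob or stem is taken between the fingers (distance between the grasp point and knob below 0.014 m or distance between the grasp point and stem below 0.008 m).
It fails at once if the jar, tip box or well plate is lifted, tipped or shoved (distance of any of reagent_bottle, tip_box, well_plate from where it was at the start of the episode above 0.02 m or angle between any of reagent_bottle, tip_box, well_plate's own z axis and vertical above 0.3 rad).
It also fails if it takes over 54 s, if anything falls off the work surface, if the arm or the gripper's body presses on something with over 40 N, if the wrist force passes 120 N, or if a joint passes its speed limit or range.

ROBOT

A 6-joint arm with a two-finger parallel gripper is mounted at the origin on the work surface. World frame = base frame: x ahead of the robot, y to its left, z up, the work surface at z = 0. Lengths are in m, angles in rad, forces in N, time in s.
With the tool pointing down it reaches from about 0.225 to 0.875 m from the base axis. Payload 3.4 kg.
Tool frame: the origin (TCP) lies between the finger pads; the fingertips stand 19 mm ahead of it and the grasp point (between the pads) is the TCP (manip.tip_reach is the distance from the TCP to the fingertips, in m); z points along the fingers, x is the direction in which the jaws open and shut, and the axes are right-handed (so a half turn about z gives the same grasp; the last joint's range is limited). The gripper opens to 85 mm and grips with 20 to 120 N. Pads are 22 mm wide; open, the fingers measure 114 mm over their backs; the gripper's body (76 mm by 85 mm) begins 54 mm behind the grasp point. The pads swing forward as they close: fully open they stand 13 mm farther back than shut.
Start: joints at [-1.244, 0.276, 1.505, -0, 1.361, -0.121], TCP at [0.249, -0.518, 0.25] pointing down, gripper open.
Joint ranges: [-2.89, 2.89], [-0.75, 2.08], [0.22, 2.7], [-1.18, 4.32], [0.11, 2.71], [-2.7, 2.7]. Speed limits (rad/s): [2.57, 2.57, 3.14, 3.14, 3.14, 3.14].

INTERFACE

Orientations are given as a unit quaternion [w, x, y, z].
In Python, from rig import manip gives the robot as it stands.
- The arm moves only by the tool send_rows, never from a script. Its arguments are lists of equal length, an entry for each row: "delta_pos": the shift along the tool's x, y, z normalised to -1 to 1, where 1 is 40 cm, a list of three; "angular": the turn, a rotation vector about the tool's x, y, z normalised to -1 to 1, where 1 is 0.08 rad, a list of three. A call has 1 to 5 rows; each row shifts and turns the commanded pose from where the row before left it, along the tool's axes as they then stand; what a row does not reach is not made up. A row lasts 1/12 s, in which the tool goes at most 41.7 mm and 7.16 degrees, less where a joint would pass 70% of its speed; a pose out of reach is approached as far as the arm can. A call with a number of a shift or a turn outside -1 to 1 is refused whole. A call with a gripper value outside its range is refused whole. "hand" is the finger opening in mm, from 0 to 85.4, set as the call begins (left out, the last holds). The fingers move at their own pace and stop on an object; "squeeze" is the grip in N (left out, the last holds). Time passes only in rows, so rows that do not move let the fingers close. It gives the time, the measured TCP pose, the force and the opening at its end, in the units of the state.
- manip.get_state(): the state, without advancing time (a new reading comes with each control period).
- manip.get_image(name): name is "scene" or "side" or "wrist"; returns the picture (480x640x3 uint8, blue, green, red); there is no depth.
- manip.calibration(name): a dict with "fx", "fy", "cx", "cy" (pixels), "camera_from_world" (4x4, takes a point from world to camera coordinates). Camera axes: x right, y up, looking along -z (the intrinsics and any distortion apply to the point x, -y, -z); pixel columns grow to the right and rows downward; lengths in m; the calibration is good to about 2 mm. A picture is of the moment at which its call begins: read the wrist's pose just before it. calibration takes no time and is no camera call; for the wrist camera it gives the pose at the moment of the call.
- manip.sign_off(): hands the job in, once; it reports no verdict.
The state is a dict: "clock": time; "qpos": joint angles; "qd": joint speeds; "effort": joint torques, N m; "position": TCP position; "ee_rot": TCP orientation; "contact_force": force on the tool from outside, world axes, zero at the start; "moment": the same for the moment, N m; "width": finger opening in m.
Only numpy, scipy, OpenCV 4.12 (cv2) and the standard library are available. Lean on these libraries where they do the work, as an engineer would, in place of code of your own. Each camera call takes 0.05 s, during which the arm holds its last target.

## Working session

There is one attempt and no reset: what is moved stays moved. The work goes in short steps, Python scripts to look and compute and a tool call to move; the robot and the scene stay as the last step left them, time stands still between calls to the robot, and variables do not carry over. Pictures are saved under pics/ and viewed, and the job is handed in when it is done.

Besides the shell and the picture viewer there is one more tool, called after "Request:" as name(argument=value, ...) on one line, values as JSON. send_rows: Moves the arm, as the interface text tells. Scaled input: -1 to 1 covers 40 cm each way for a shift and 0.08 rad each way for a turn. Its arguments: {"type":"object","properties":{"delta_pos":{"type":"array","items":{"type":"array","items":{"type":"number"}}},"angular":{"type":"array","items":{"type":"array","items":{"type":"number"}}},"hand":{"type":"number"},"squeeze":{"type":"number"}},"required":["delta_pos","angular"]}

```bash
ls; mkdir -p pics
python3 - <<'E'
from rig import manip
import cv2
s=manip.get_state(); print(s)
for n in("scene","side"):
    cv2.imwrite(f"pics/{n}0.png",manip.get_image(n)); c=manip.calibration(n); print(n,c)
E
```

```text
pics
{'clock': 0.0, 'qpos': array([-1.24398617e+00,  2.76597091e-01,  1.50616333e+00, -2.78364742e-05,
        1.36067506e+00, -1.20987452e-01]), 'qd': array([-8.57184925e-04, -1.34167440e-03, -6.37258751e-04,  2.75792848e-04,
        2.35618115e-05, -9.36754193e-04]), 'effort': array([ 1.64211753e-03, -4.16760492e+01, -2.45799994e+01,  2.79817061e-05,
        1.08744655e-02, -2.03358508e-05]), 'position': array([ 0.24879529, -0.51783178,  0.24942644]), 'ee_rot': array([-5.70597250e-04,  8.46458913e-01, -5.32453246e-01, -7.23606737e-04]), 'contact_force': array([1.09133865, 0.54394225, 0.51911609]), 'moment': array([-0.01581973, -0.01877746,  0.08155138]), 'width': 0.08566818095051712}
scene {'fx': 484.2918381648779, 'fy': 484.2918381648779, 'cx': 316.13254957034997, 'cy': 230.11032473259635, 'camera_from_world': array([[ 0.47386455,  0.88053662, -0.01037503, -0.35716518],
       [-0.6105399 ,  0.33700932,  0.71670478,  0.23524143],
       [ 0.63458129, -0.33328662,  0.69729951, -1.32682814],
       [ 0.        ,  0.        ,  0.        ,  1.        ]])}
side {'fx': 477.4279630827907, 'fy': 477.4279630827907, 'cx': 317.9039975067553, 'cy': 233.14698790466548, 'camera_from_world': array([[ 0.99291608, -0.11760724,  0.01691754, -0.5630997 ],
       [ 0.06306153,  0.6422865 ,  0.76386602, -0.2113616 ],
       [-0.10070208, -0.757388  ,  0.64515308, -0.94574027],
       [ 0.        ,  0.        ,  0.        ,  1.        ]])}
```

View pics/scene0.png

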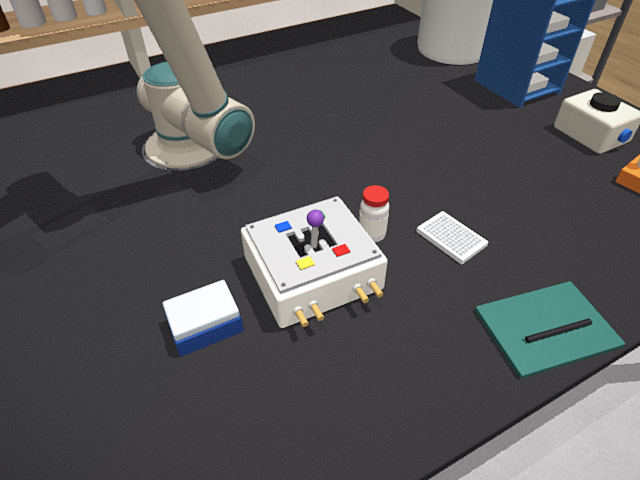

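View pics/side0.png

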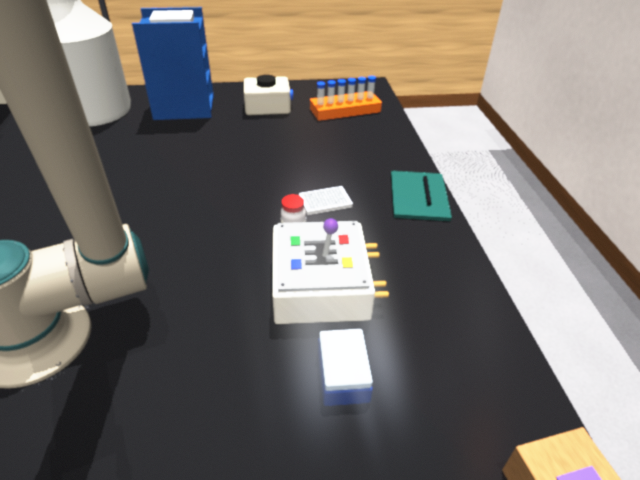

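Scene view: yellow cap at about (305,263), red (341,250), blue (283,227), knob (316,218), with green hidden behind the knob. Side view: yellow (347,263), red (343,240), blue (296,265), green (295,241), knob (331,226). Next I measure these.

```bash
cat > h.py <<'E'
import numpy as np, cv2
def cent(img,name,roi,minA=15):
    hsv=cv2.cvtColor(img,cv2.COLOR_BGR2HSV)
    R={'yellow':[(22,120,120),(35,255,255)],'blue':[(108,120,90),(122,255,255)],'green':[(50,100,80),(80,255,255)],'purple':[(125,70,40),(150,255,255)]}
    if name=='red': m=cv2.inRange(hsv,(0,150,90),(6,255,255))|cv2.inRange(hsv,(174,150,90),(180,255,255))
    else: m=cv2.inRange(hsv,*R[name])
    k=np.zeros_like(m); x0,y0,x1,y1=roi; k[y0:y1,x0:x1]=255; m&=k
    n,l,st,c=cv2.connectedComponentsWithStats(m)
    if n<2: return None
    return [(c[i].round(2),st[i,4],st[i,:4].tolist()) for i in range(1,n) if st[i,4]>=minA]
def ray(c,uv):
    T=c['camera_from_world'];R=T[:3,:3];o=-R.T@T[:3,3]
    d=R.T@np.array([(uv[0]-c['cx'])/c['fx'],-(uv[1]-c['cy'])/c['fy'],-1]);return o,d/np.linalg.norm(d)
def plane(c,uv,z):
    o,d=ray(c,uv);return o+d*(z-o[2])/d[2]
def tri(rs):
    A=sum(np.eye(3)-np.outer(d,d) for o,d in rs);b=sum((np.eye(3)-np.outer(d,d))@o for o,d in rs)
    p=np.linalg.solve(A,b);return p,[np.linalg.norm(np.cross(p-o,d)) for o,d in rs]
E
python3 - <<'E'
from rig import manip
import cv2,numpy as np
from h import *
rois={'scene':(245,200,385,290),'side':(270,215,375,290)}
kn=[]
for n in rois:
    im=cv2.imread(f"pics/{n}0.png");c=manip.calibration(n)
    print(n,'cam',ray(c,(0,0))[0])
    for col in('yellow','red','blue','green','purple'):
        r=cent(im,col,rois[n])
        for p,a,b in r or []:
            print(col,p,a,b,plane(c,p,0.110 if col!='purple' else .17).round(4))
            if col=='purple' : kn.append(ray(c,p))
print(tri(kn))
E
```

```text
scene cam [ 1.15485251 -0.2069956   0.75289236]
yellow [304.84 262.41] 143 [296, 256, 18, 13] [0.6327 0.0435 0.11  ]
red [374.74 202.55] 121 [364, 200, 21, 7] [0.5567 0.2416 0.11  ]
red [340.74 249.89] 129 [332, 244, 18, 12] [0.6371 0.1151 0.11  ]
blue [282.72 226.09] 118 [275, 221, 17, 11] [0.529  0.0493 0.11  ]
purple [315.02 218.01] 236 [307, 210, 17, 17] [0.5964 0.0845 0.17  ]
side cam [ 0.47720152 -0.64676223  0.78112546]
yellow [371.5  245.25] 16 [367, 244, 8, 3] [0.6905 0.0905 0.11  ]
yellow [346.94 262.25] 69 [343, 258, 9, 9] [0.63   0.0442 0.11  ]
red [343.07 238.65] 43 [340, 236, 7, 7] [0.6337 0.1176 0.11  ]
blue [295.58 263.92] 72 [292, 260, 9, 9] [0.5257 0.0498 0.11  ]
green [294.76 240.56] 68 [291, 237, 9, 8] [0.5298 0.1216 0.11  ]
purple [330.34 224.7 ] 167 [324, 218, 14, 15] [0.6008 0.0946 0.17  ]
(array([0.60009807, 0.0834813 , 0.17638987]), [np.float64(0.002307185447935131), np.float64(0.0023071854479350764)])
```

Yellow is the (+x, −y) slot. Box yaw is about −0.055, with its centre near (0.5815, 0.083). The knob leans to about +x 19 mm. I'll align the tool to the box (tool x = −box y, tool y = −box x), close the fingers and travel high.

Request:
send_rows(delta_pos=[[0,0,0],[0,0,0],[0,0,0],[0,0,0],[0,0,0]], angular=[[0,0,1],[0,0,1],[0,0,1],[0,0,1],[0,0,1]], hand=0)

```text
clock: 0.52
position: [0.2489, -0.518, 0.2498]
ee_rot: [-0.0, 0.722, -0.691, -0.0]
contact_force: [1.0, -0.1, 0.1]
width: 0.026
```

Request:
send_rows(delta_pos=[[0,0,0],[0,0,0],[0,0,0]], angular=[[0,0,1],[0,0,0.29],[0,0,0]])

```text
clock: 0.77
position: [0.2489, -0.5181, 0.25]
ee_rot: [0.0, -0.688, 0.726, 0.0]
contact_force: [-0.4, 0.5, 0.7]
width: -0.0001
```

Request:
send_rows(delta_pos=[[-0.077,-0.045,0],[-0.077,-0.045,0],[-0.077,-0.045,0],[-0.077,-0.045,0],[-0.077,-0.045,0]], angular=[[0,0,0],[0,0,0],[0,0,0],[0,0,0],[0,0,0]])

```text
clock: 1.18
position: [0.3479, -0.3681, 0.2502]
ee_rot: [0.0, -0.688, 0.726, 0.0]
contact_force: [0.4, 0.1, -0.0]
width: 0.0002
```

Request:
send_rows(delta_pos=[[-0.077,-0.045,0],[-0.077,-0.045,0],[-0.077,-0.045,0],[-0.077,-0.045,0],[-0.077,-0.045,0]], angular=[[0,0,0],[0,0,0],[0,0,0],[0,0,0],[0,0,0]])

```text
clock: 1.6
position: [0.4464, -0.2192, 0.2504]
ee_rot: [-0.0, -0.688, 0.726, -0.0]
contact_force: [0.4, -0.2, -0.7]
width: 0.0004
```

Request:
send_rows(delta_pos=[[-0.077,-0.045,0],[-0.077,-0.045,0],[-0.077,-0.045,0],[-0.077,-0.045,0],[-0.077,-0.045,0]], angular=[[0,0,0],[0,0,0],[0,0,0],[0,0,0],[0,0,0]])

```text
clock: 2.02
position: [0.5448, -0.0703, 0.2503]
ee_rot: [-0.0, -0.688, 0.726, -0.0]
contact_force: [0.6, -0.7, -0.3]
width: -0.0001
```

Request:
send_rows(delta_pos=[[-0.077,-0.045,0],[-0.077,-0.045,0],[-0.077,-0.045,0],[-0.077,-0.045,0],[-0.077,-0.045,0]], angular=[[0,0,0],[0,0,0],[0,0,0],[0,0,0],[0,0,0]])

```text
clock: 2.43
position: [0.6432, 0.0785, 0.2501]
ee_rot: [-0.0, -0.688, 0.726, 0.0]
contact_force: [0.9, -0.5, 0.6]
width: -0.0001
```

Run:
```python
from rig import manip
import cv2,numpy as np
from h import *
print(manip.get_state()['position'],manip.tip_reach)
for n in("scene","side","wrist"):
    cv2.imwrite(f"pics/{n}1.png",manip.get_image(n))
a=[cv2.imread(f"pics/{n}1.png") for n in("scene","side","wrist")]
cv2.imwrite("pics/m1.png",np.hstack([cv2.resize(a[0][100:340,200:460],(390,360)),cv2.resize(a[2],(400,360))]))
```

```text
[0.6431584  0.07848234 0.25007464] 0.019
```

View pics/m1.png

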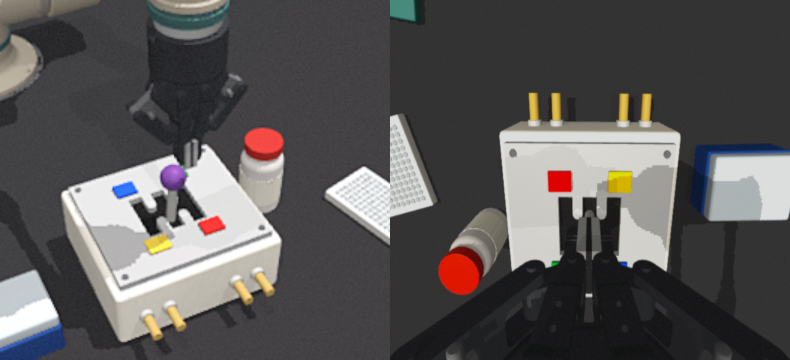

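Scene view: fingers above the box beyond the knob. Wrist view: the tips are over the plate between the red and yellow caps. Descending on the far side of the knob.

Request:
send_rows(delta_pos=[[0,-0.01,0.045],[0,0,0.045],[0,0,0.05],[0,0,0.05],[0,0,0]], angular=[[0,0,0],[0,0,0],[0,0,0],[0,0,0],[0,0,0]])

```text
clock: 3.0
position: [0.643, 0.0752, 0.17]
ee_rot: [-0.004, -0.687, 0.726, 0.003]
contact_force: [-0.9, -0.8, -0.5]
width: 0.0003
```

```bash
cat > look.py <<'E'
import sys
from rig import manip
import cv2,numpy as np
from h import *
k=sys.argv[1]
s=manip.get_state(); C=np.array([.5815,.083]);yw=-.055
X=np.array([np.cos(yw),np.sin(yw)]);Y=np.array([-X[1],X[0]])
b=lambda p:(np.round([(p[:2]-C)@X*1e3,(p[:2]-C)@Y*1e3,p[2]*1e3],1))
print('t',s['clock'],'tcp box mm',b(s['position']),'F',s['contact_force'].round(1))
a={n:manip.get_image(n) for n in("scene","side","wrist")}
kn=[]
for n,roi in(('scene',(245,180,385,290)),('side',(270,200,375,290))):
    c=manip.calibration(n)
    r=cent(a[n],'purple',roi,30); 
    for p,A,bb in r or []:
        print(n,'purple',p,A,bb,'z172:',b(plane(c,p,.172)),'z160:',b(plane(c,p,.160)))
        kn.append(ray(c,p))
if len(kn)==2: p,e=tri(kn); print('tri',b(p),e)
cr=lambda im,x,y:cv2.resize(im[y:y+150,x:x+150],(400,400),interpolation=cv2.INTER_CUBIC)
cv2.imwrite(f"pics/m{k}.png",np.hstack([cr(a['scene'],245,155),cr(a['side'],250,165)]))
cv2.imwrite(f"pics/w{k}.png",a['wrist'])
E
python3 look.py 2
```

```text
t 3.0 tcp box mm [ 61.8  -4.5 170. ] F [-0.9 -0.8 -0.5]
scene purple [309.29 218.24] 38 [307, 214, 6, 9] z172: [ 12.9  -8.  172. ] z160: [  1.   -2.8 160. ]
side purple [330.33 224.79] 169 [324, 218, 14, 15] z172: [ 18.3   9.9 172. ] z160: [ 20.   24.6 160. ]
tri [ 18.4  -8.6 182.2] [np.float64(0.004221452831858192), np.float64(0.00422145283185825)]
```

View pics/m2.png

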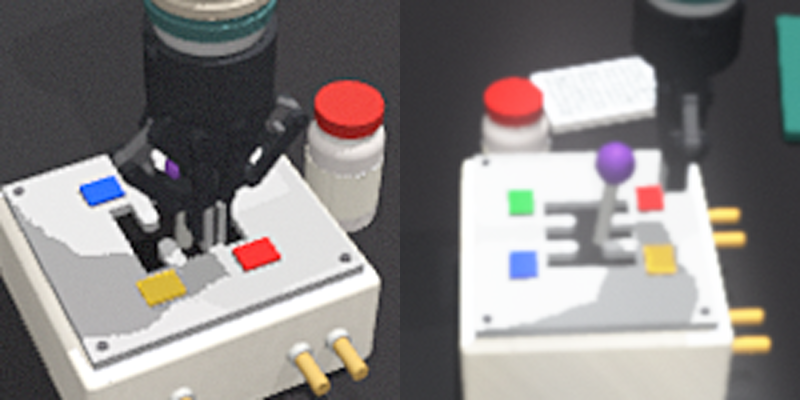

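Side view: the fingers are to the right of the knob with a gap, over the red/yellow end. Pushing toward −x in steps.

Request:
send_rows(delta_pos=[[-0.01,0.012,0],[0,0.012,0],[0,0.012,0],[0,0.012,0],[0,0.012,0]], angular=[[0,0,0],[0,0,0],[0,0,0],[0,0,0],[0,0,0]])

```text
clock: 3.57
position: [0.623, 0.082, 0.1752]
ee_rot: [0.001, -0.687, 0.726, -0.001]
contact_force: [1.8, 0.1, 1.2]
width: -0.0002
```

Request:
send_rows(delta_pos=[[0,0.005,0],[0,0.005,0],[0,0,0]], angular=[[0,0,0],[0,0,0],[0,0,0]])

```text
clock: 3.82
position: [0.6188, 0.0821, 0.1747]
ee_rot: [0.0, -0.687, 0.726, -0.0]
contact_force: [0.3, -0.2, 0.6]
width: -0.0001
```

```bash
python3 look.py 3
```

```text
t 3.8167 tcp box mm [ 37.3   1.2 174.7] F [ 0.3 -0.2  0.6]
side purple [326.36 224.84] 168 [320, 218, 14, 15] z172: [ 10.3  10.1 172. ] z160: [ 11.8  24.7 160. ]
```

View pics/m3.png

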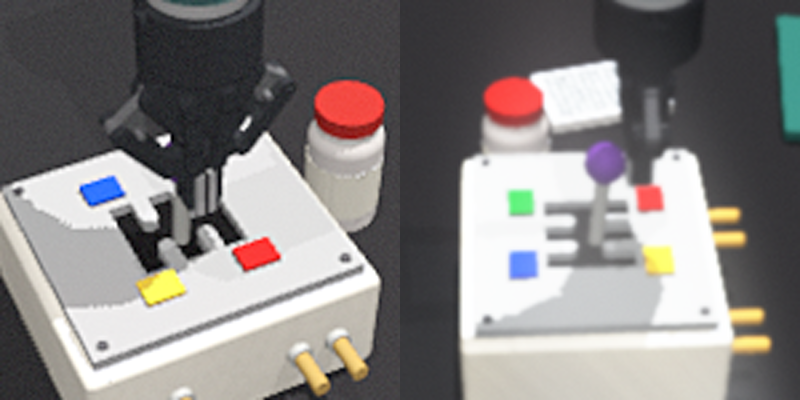

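Knob at x ≈ +10 mm, with TCP offset 27 mm as predicted. About 10.5 mm more is needed.

Request:
send_rows(delta_pos=[[0,0.009,0],[0,0.009,0],[0,0.009,0],[0,0,0]], angular=[[0,0,0],[0,0,0],[0,0,0],[0,0,0]])

```text
clock: 4.3
position: [0.6069, 0.0828, 0.1742]
ee_rot: [-0.0, -0.687, 0.726, 0.0]
contact_force: [1.0, -0.3, 0.3]
width: -0.0001
```

```bash
python3 look.py 4
```

```text
t 4.3 tcp box mm [ 25.4   1.2 174.2] F [ 1.  -0.3  0.3]
side purple [320.39 224.61] 161 [314, 218, 14, 15] z172: [ -1.7  11.3 172. ] z160: [ -0.5  26.  160. ]
```

View pics/m4.png

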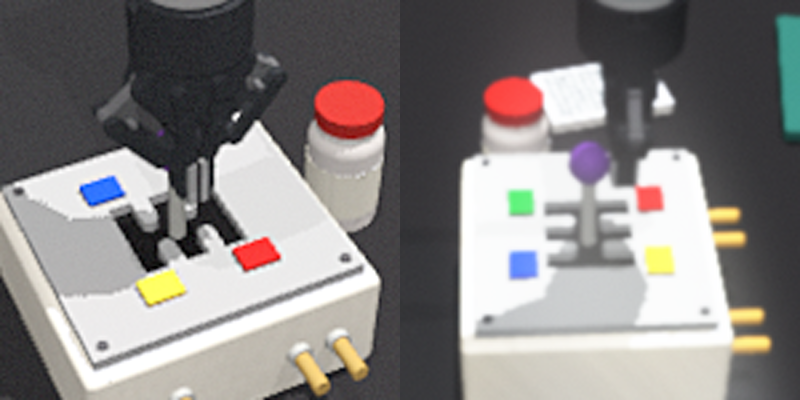

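Side view: stem upright and in line with the cross slot (knob at (320,225)). Now backing off, lifting, and coming down on the +y side.

Request:
send_rows(delta_pos=[[0,-0.02,0],[0,-0.01,-0.05],[0,0,-0.05],[0,0,-0.05],[0,0,0]], angular=[[0,0,0],[0,0,0],[0,0,0],[0,0,0],[0,0,0]])

```text
clock: 4.87
position: [0.6227, 0.082, 0.2383]
ee_rot: [0.003, -0.687, 0.726, -0.003]
contact_force: [0.6, 0.5, 0.1]
width: 0.0
```

Request:
send_rows(delta_pos=[[-0.06,0.025,0],[-0.06,0.025,0],[0,0.025,0],[0,0.02,0],[0,0,0]], angular=[[0,0,0],[0,0,0],[0,0,0],[0,0,0],[0,0,0]])

```text
clock: 5.28
position: [0.5828, 0.1319, 0.2337]
ee_rot: [-0.001, -0.688, 0.726, 0.001]
contact_force: [0.4, -0.3, -0.7]
width: 0.0003
```

```bash
python3 look.py 5
```

```text
t 5.2833 tcp box mm [ -1.4  48.9 233.7] F [ 0.4 -0.3 -0.7]
scene purple [310.08 210.32] 238 [302, 202, 17, 18] z172: [ -5.5   2.  172. ] z160: [-17.8   7.4 160. ]
side purple [320.56 224.88] 142 [314, 219, 14, 13] z172: [ -1.4  10.4 172. ] z160: [ -0.2  25.1 160. ]
tri [ -1.4   0.9 177.8] [np.float64(0.0016741072368065804), np.float64(0.0016741072368065186)]
```

View pics/m5.png

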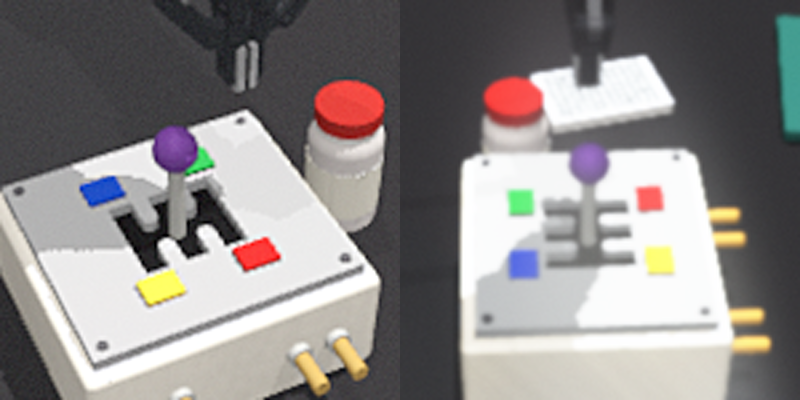

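View pics/w5.png

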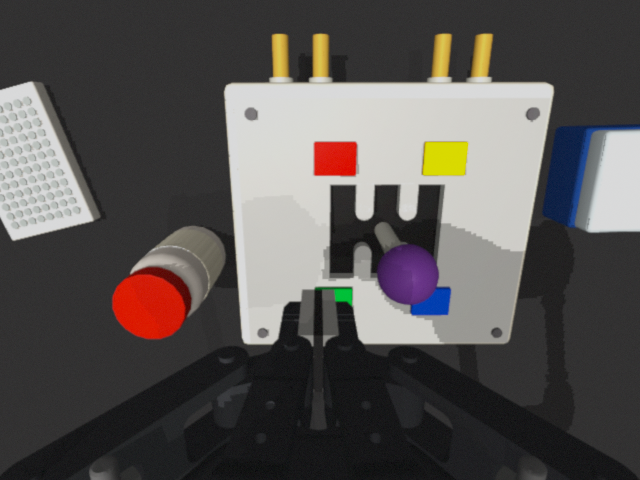

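Wrist view: lever upright in the cross slot, knob at (408,274), red (335,158), yellow (445,158), fingers on the +y (jar) side. Descending, then pushing −y.

Request:
send_rows(delta_pos=[[0,0,0.05],[0,0,0.05],[0,0,0.04],[0,0,0],[0,0,0]], angular=[[0,0,0],[0,0,0],[0,0,0],[0,0,0],[0,0,0]])

```text
clock: 5.85
position: [0.5848, 0.1313, 0.1775]
ee_rot: [-0.001, -0.687, 0.727, 0.0]
contact_force: [-0.2, -0.3, -0.0]
width: 0.0001
```

Request:
send_rows(delta_pos=[[0.012,0,0],[0.012,0,0],[0.012,0,0],[0.012,0,0],[0.012,0,0]], angular=[[0,0,0],[0,0,0],[0,0,0],[0,0,0],[0,0,0]])

```text
clock: 6.27
position: [0.5838, 0.1079, 0.1792]
ee_rot: [0.001, -0.687, 0.727, -0.0]
contact_force: [0.3, 2.7, -0.1]
width: -0.0
```

Request:
send_rows(delta_pos=[[0.012,0,0],[0.012,0,0],[0.012,0,0],[0.0,0,0]], angular=[[0,0,0],[0,0,0],[0,0,0],[0,0,0]])

```text
clock: 6.6
position: [0.5826, 0.0927, 0.1784]
ee_rot: [-0.0, -0.687, 0.727, -0.0]
contact_force: [0.3, -0.1, -0.1]
width: 0.0003
```

```bash
python3 look.py 6
```

```text
t 6.6 tcp box mm [  0.6   9.7 178.4] F [ 0.3 -0.1 -0.1]
scene purple [299.73 214.12] 239 [292, 206, 18, 18] z172: [ -4.4 -18.8 172. ] z160: [-16.6 -13.9 160. ]
side purple [321.11 232.22] 134 [315, 226, 13, 13] z172: [ -1.9 -12.6 172. ] z160: [ -0.6   1.6 160. ]
tri [ -1.8 -19.3 176. ] [np.float64(0.0013781403048312906), np.float64(0.0013781403048313586)]
```

View pics/m6.png

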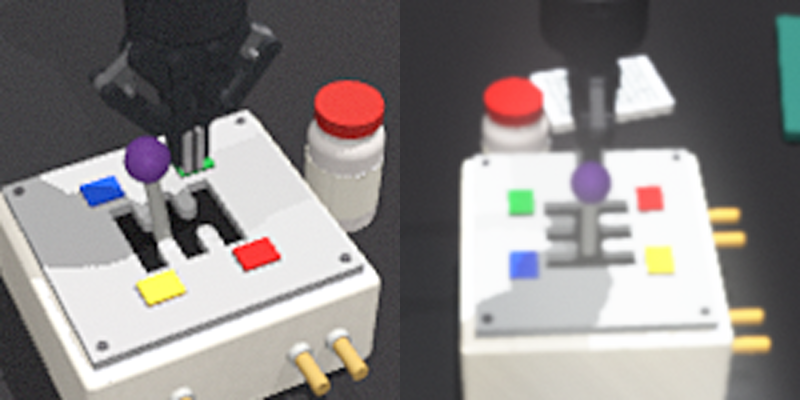

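Knob moved to y ≈ −19 mm, still in the cross slot (offset 29 mm). About 32 mm more.

Request:
send_rows(delta_pos=[[0.012,0,0.003],[0.012,0,0.003],[0.012,0,0.003],[0.012,0,0],[0.012,0,0]], angular=[[0,0,0],[0,0,0],[0,0,0],[0,0,0],[0,0,0]])

```text
clock: 7.17
position: [0.581, 0.0693, 0.1742]
ee_rot: [-0.0, -0.687, 0.726, 0.0]
contact_force: [-0.3, 0.9, -1.1]
width: -0.0004
```

Request:
send_rows(delta_pos=[[0.01,0,0],[0.01,0,0],[0,0,0]], angular=[[0,0,0],[0,0,0],[0,0,0]])

```text
clock: 7.42
position: [0.5807, 0.0608, 0.1746]
ee_rot: [-0.0, -0.687, 0.727, -0.0]
contact_force: [-1.8, 0.4, -0.3]
width: -0.0
```

```bash
python3 look.py 7
```

```text
t 7.4167 tcp box mm [  0.4 -22.2 174.6] F [-1.8  0.4 -0.3]
scene purple [283.42 222.93] 238 [275, 215, 18, 17] z172: [  4.2 -53.8 172. ] z160: [ -7.9 -49.5 160. ]
side purple [322.3 245.5] 133 [316, 240, 14, 12] z172: [ -2.3 -52.2 172. ] z160: [ -1.1 -38.7 160. ]
tri [ -1.3 -51.  168.6] [np.float64(0.0018782205653008496), np.float64(0.0018782205653008223)]
```

View pics/m7.png

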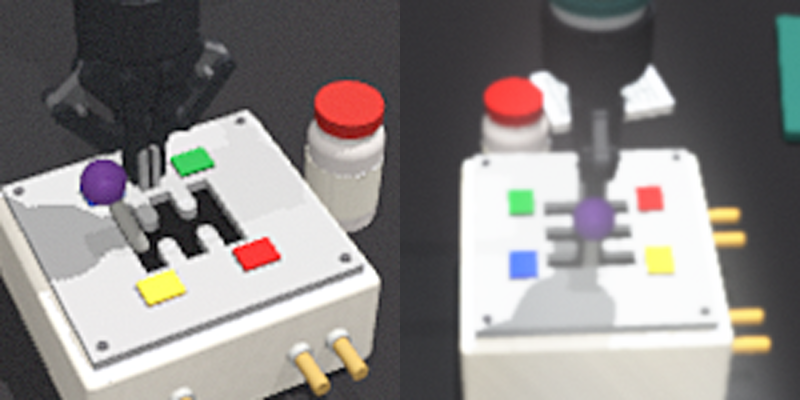

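Knob is at (−1, −51) mm: the lever is in the yellow lane at the cross slot. Going round to the −x side.

Request:
send_rows(delta_pos=[[-0.02,0,0],[-0.01,0,-0.05],[0,0,-0.05],[0,0,-0.05],[0,0,0]], angular=[[0,0,0],[0,0,0],[0,0,0],[0,0,0],[0,0,0]])

```text
clock: 7.98
position: [0.5839, 0.0746, 0.239]
ee_rot: [0.003, -0.688, 0.726, -0.003]
contact_force: [0.5, -0.9, 0.3]
width: 0.0
```

Request:
send_rows(delta_pos=[[0.01,0.06,0],[0.03,0.055,0],[0.03,0,0],[0.035,0,0],[0,0,0]], angular=[[0,0,0],[0,0,0],[0,0,0],[0,0,0],[0,0,0]])

```text
clock: 8.4
position: [0.5329, 0.0328, 0.2344]
ee_rot: [-0.001, -0.687, 0.727, -0.001]
contact_force: [-0.7, -0.7, -0.9]
width: -0.0001
```

```bash
python3 look.py 8
```

```text
t 8.4 tcp box mm [-45.7 -52.8 234.4] F [-0.7 -0.7 -0.9]
scene purple [283.16 222.93] 235 [275, 215, 17, 17] z172: [  4.  -54.2 172. ] z160: [ -8.1 -49.9 160. ]
side purple [322.31 245.31] 143 [315, 240, 15, 12] z172: [ -2.2 -51.6 172. ] z160: [ -1.  -38.2 160. ]
tri [ -1.2 -51.4 169.2] [np.float64(0.0021215949153967242), np.float64(0.0021215949153965984)]
```

View pics/m8.png

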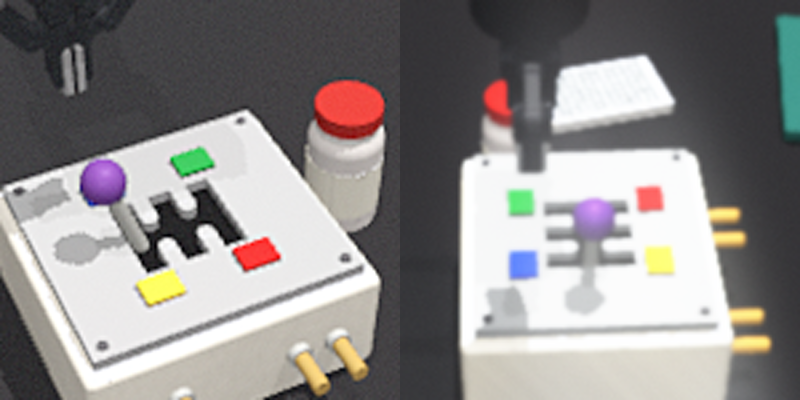

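Lever stands in the yellow lane; the fingers are above on the −x side. Descending and pushing +x.

Request:
send_rows(delta_pos=[[0,0.003,0.045],[0,0,0.045],[0,0,0.045],[0,0,0.028],[0,0,0]], angular=[[0,0,0],[0,0,0],[0,0,0],[0,0,0],[0,0,0]])

```text
clock: 8.97
position: [0.5304, 0.0354, 0.1667]
ee_rot: [-0.002, -0.687, 0.726, 0.002]
contact_force: [0.2, 0.4, 0.6]
width: 0.0002
```

Request:
send_rows(delta_pos=[[0,-0.014,0],[0,-0.014,0],[0,-0.014,0],[0,-0.014,0],[0,-0.014,0]], angular=[[0,0,0],[0,0,0],[0,0,0],[0,0,0],[0,0,0]])

```text
clock: 9.38
position: [0.5607, 0.0329, 0.1702]
ee_rot: [0.0, -0.687, 0.726, -0.0]
contact_force: [-1.4, -0.4, 0.6]
width: 0.0001
```

Request:
send_rows(delta_pos=[[0,-0.012,0],[0,-0.012,0],[0,-0.012,0],[0,-0.012,0],[0,0,0]], angular=[[0,0,0],[0,0,0],[0,0,0],[0,0,0],[0,0,0]])

```text
clock: 9.8
position: [0.5802, 0.0317, 0.1693]
ee_rot: [0.0, -0.687, 0.726, -0.0]
contact_force: [-0.6, 0.5, 0.0]
width: 0.0001
```

```bash
python3 look.py 9
```

```text
t 9.8 tcp box mm [  1.6 -51.2 169.3] F [-0.6  0.5  0. ]
scene purple [289.6  234.18] 251 [281, 225, 18, 19] z172: [ 34.7 -54.9 172. ] z160: [ 23.2 -50.7 160. ]
side purple [337.26 246.52] 159 [331, 240, 14, 14] z172: [ 26.2 -56.4 172. ] z160: [ 27.9 -43.  160. ]
tri [ 27.5 -51.6 166. ] [np.float64(0.0013929600941772397), np.float64(0.0013929600941772816)]
```

View pics/m9.png

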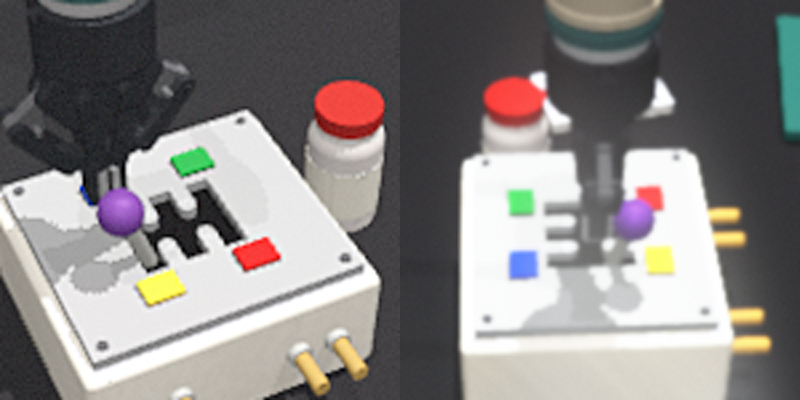

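Knob at x ≈ 27.5 mm, going into the yellow slot. About 17 mm more, slowly, watching the force.

Request:
send_rows(delta_pos=[[0,-0.01,0.003],[0,-0.01,0.003],[0,-0.01,0],[0,-0.005,0],[0,0,0]], angular=[[0,0,0],[0,0,0],[0,0,0],[0,0,0],[0,0,0]])

```text
clock: 10.37
position: [0.5935, 0.0311, 0.1667]
ee_rot: [-0.0, -0.687, 0.726, 0.0]
contact_force: [-1.3, 0.8, -1.1]
width: -0.0004
```

Request:
send_rows(delta_pos=[[0,-0.005,0],[0,0,0]], angular=[[0,0,0],[0,0,0]])

```text
clock: 10.53
position: [0.5952, 0.0309, 0.1669]
ee_rot: [-0.0, -0.687, 0.726, 0.0]
contact_force: [-1.4, 0.2, -1.1]
width: -0.0003
```

```bash
python3 look.py 10
```

```text
t 10.5333 tcp box mm [ 16.6 -51.3 166.9] F [-1.4  0.2 -1.1]
scene purple [293.23 240.92] 259 [285, 232, 18, 18] z172: [ 52.2 -55.7 172. ] z160: [ 41.1 -51.5 160. ]
side purple [344.55 247.73] 154 [338, 241, 14, 14] z172: [ 39.8 -60.4 172. ] z160: [ 41.8 -47.2 160. ]
tri [ 41.9 -51.2 162.2] [np.float64(0.00121876200326265), np.float64(0.0012187620032625998)]
```

Knob is at 42 mm with no end stop felt yet, so I push until the force rises.

Request:
send_rows(delta_pos=[[0,-0.005,0],[0,-0.004,0],[0,0,0]], angular=[[0,0,0],[0,0,0],[0,0,0]])

```text
clock: 10.93
position: [0.5977, 0.0308, 0.1668]
ee_rot: [-0.001, -0.687, 0.726, 0.001]
contact_force: [-4.6, 0.2, 1.1]
width: 0.0007
```

Request:
send_rows(delta_pos=[[0,-0.004,0],[0,0,0]], angular=[[0,0,0],[0,0,0]])

```text
clock: 11.1
position: [0.5981, 0.0308, 0.1667]
ee_rot: [-0.002, -0.687, 0.726, 0.002]
contact_force: [-6.5, 0.7, 0.7]
width: 0.0003
```

```bash
python3 look.py 11
```

```text
t 11.1 tcp box mm [ 19.4 -51.2 166.7] F [-6.5  0.7  0.7]
scene purple [293.87 242.31] 264 [285, 233, 19, 19] z172: [ 55.7 -56.  172. ] z160: [ 44.7 -51.8 160. ]
side purple [345.96 248.  ] 147 [340, 241, 13, 14] z172: [ 42.4 -61.3 172. ] z160: [ 44.5 -48.1 160. ]
tri [ 44.7 -51.2 161.4] [np.float64(0.0012314177689189529), np.float64(0.001231417768918929)]
```

The stop is felt: 6.5 N, TCP stalls, knob at (44.7, −51.2, 161), as specified. Backing off and lifting clear.

Request:
send_rows(delta_pos=[[0,0.015,0],[0,0.03,0],[0,0.02,-0.04],[0,0,-0.06],[0,0,-0.06]], angular=[[0,0,0],[0,0,0],[0,0,0],[0,0,0],[0,0,0]])

```text
clock: 11.67
position: [0.5747, 0.032, 0.2319]
ee_rot: [0.001, -0.687, 0.726, -0.001]
contact_force: [1.3, 0.4, 0.4]
width: -0.0003
```

Request:
send_rows(delta_pos=[[0,0.06,-0.06],[0,0.06,0],[0,0,0],[0,0,0],[0,0,0]], angular=[[0,0,0],[0,0,0],[0,0,0],[0,0,0],[0,0,0]])

```text
clock: 12.08
position: [0.5275, 0.0346, 0.2556]
ee_rot: [0.001, -0.687, 0.726, -0.001]
contact_force: [-0.3, 0.2, 0.1]
width: 0.0
```

```bash
python3 look.py 12
```

```text
t 12.0833 tcp box mm [-51.2 -51.3 255.6] F [-0.3  0.2  0.1]
scene purple [294.05 242.35] 256 [285, 233, 19, 19] z172: [ 55.9 -55.8 172. ] z160: [ 44.9 -51.6 160. ]
side purple [345.77 247.73] 150 [339, 241, 14, 14] z172: [ 42.1 -60.6 172. ] z160: [ 44.2 -47.3 160. ]
tri [ 44.5 -50.7 161.3] [np.float64(0.0015216371846694338), np.float64(0.0015216371846694177)]
```

View pics/m12.png

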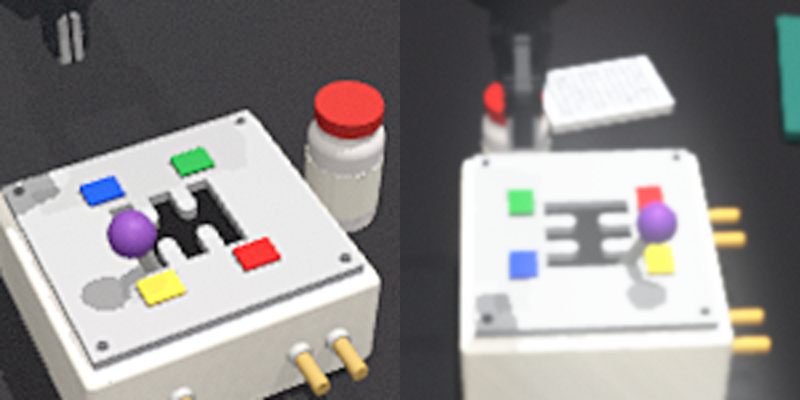

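The stem is home at the yellow end and stayed put. The gripper is clear, and the jar and plate look unmoved.

Run:
```python
from rig import manip
print(manip.sign_off())
```

```text
the job is handed in; nothing more can be done
None
```

The lever is home in the yellow slot (box frame +x, −y), and I handed the job in at about 12 s of the 54 s allowed. The sign-off reports no verdict.

I used closed fingers and three pushes: back along the middle lane to the cross slot, across to the −y lane, then forward to the stop.

**Last checks:**
- **Stop felt:** the force rose to 6.5 N and the tool stalled at the closed end of the slot.
- **Lever position:** after I backed off, the knob measured (44.5, −50.7) mm at 161 mm height. The expected home position is about (44, −52) at 160 mm.
- **Robot clear:** the tool was raised to 256 mm, off to the −x side, with contact force at noise level.
- **Loose items:** the jar and well plate looked unmoved in the last pictures. The tip box was not in the last pictures I viewed. Nothing was driven near it, but I did not measure it again.

No check failed. The two camera views of the knob disagreed by 1–2 mm throughout, which is within the stated calibration error. Two readings taken while the gripper partly or fully hid the knob in the scene view were worse, so I used the side view alone there.

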